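Clamp the disinfectant jug and take off its push-and-turn safety cap

ROBOT

A 7-joint arm with a two-finger parallel gripper is mounted at the origin on the work surface. World frame = base frame: x ahead of the robot, y to its left, z up, the work surface at z = 0. Lengths are in m, angles in rad, forces in N, time in s.
With the tool pointing down it reaches from about 0.4 to 0.85 m from the base axis. Payload 10.4 kg.
Tool frame: the origin (TCP) lies at the very end of the fingers, on their centre line; the grasp point (between the pads) lies 19 mm behind it; x points along the fingers, z is the direction in which the jaws open and shut, and the axes are right-handed (so a half turn about x gives the same grasp; the last joint's range is limited). The gripper opens to 85 mm and grips with 20 to 120 N. Pads are 22 mm wide; open, the fingers measure 114 mm over their backs; the gripper's body (76 mm by 85 mm) begins 54 mm behind the grasp point. The pads swing forward as they close: fully open they stand 13 mm farther back than shut.
Start: joints at [-1.299, 0.332, -0.065, 1.46, 0.022, 1.35, -0.088], TCP at [0.182, 0.598, 0.231] pointing down, gripper open.
Joint ranges: [-2.6, 2.6], [-0.5, 2.12], [-1.47, 1.34], [0.16, 2.42], [-1.27, 4.41], [0.06, 2.06], [-2.6, 2.6]. Speed limits (rad/s): [2.22, 2.22, 2.79, 2.79, 3.14, 3.14, 3.14].

INTERFACE

Orientations are given as a unit quaternion [x, y, z, w].
In Python, from workcell import readout, camera, manip gives the robot as it stands.
- The arm moves only by the shell command python3 -m inch 'ROWS' [FORCE]. ROWS is JSON, a list of rows, each a list of 3 entries, a list of its own where there are three numbers: the turn, a rotation vector about the tool's x, y, z in degrees, then the shift along the tool's x, y, z in mm, then the closure, from 0 (fully open) to 1 (shut). In form: [[[wx, wy, wz], [dx, dy, dz], hand], ...]. A call has 1 to 10 rows; each row is the pose to reach, as a shift and turn from the pose measured when the call began, along the tool's axes at that moment; what a row does not reach only later rows make up. A row lasts 1/8 s, in which the tool goes at most 62.5 mm and 10.7 degrees, less where a joint would pass 70% of its speed; a pose out of reach is approached as far as the arm can. A call with a gripper value outside its range is refused whole. The fingers move at their own pace and stop on an object; FORCE is the grip in N (left out, the last holds). Time passes only in rows, so rows that repeat a pose let the fingers close. It gives the time, the measured TCP pose, the force and the opening at its end, in the units of the state.
- readout.get_obs(): the state, without advancing time (a new reading comes with each control period).
- camera(name): name is "side" or "top"; returns a dict with "pixels" (420x560x3 uint8, red, green, blue), "range_z" (420x560 float32, m along the optical axis (not along the pixel's ray), 0 where there is no reading), "intrinsics" (3x3 intrinsics, pixels), "extrinsics" (4x4, takes a point from world to camera coordinates). Camera axes: x right, y down, z forward; pixel columns grow to the right and rows downward; lengths in m; the calibration is good to about 2 mm. A picture is of the moment at which its call begins.
- manip.hand_in(): hands the job in, once; it reports no verdict.
The state is a dict: "clock": time; "joint_pos": joint angles; "joint_velocities": joint speeds; "tau": joint torques, N m; "position": TCP position; "ee_rot": TCP orientation; "ft_force": force on the tool from outside, world axes, zero at the start; "torque": the same for the moment, N m; "grip_width": opening from 0.0 (shut) to 1.0 (fully open).
Only numpy, scipy, OpenCV 4.12 (cv2) and the standard library are available. Lean on these libraries where they do the work, as an engineer would, in place of code of your own. Each camera call takes 0.05 s, during which the arm holds its last target.

TASK

Slide the holder's jaw in by its orange post until the jug is held snugly between both jaws, then press the blue safety cap down, turn it anticlockwise while pressed until its white line points at the green dot, and lift it off. Finish while still holding the cap upright in the gripper, well clear (about 7 cm) above the open jug, with the jug still clamped upright in its holder. Leave everything else where it stands.

Things in the scene. Friction and masses are not known exactly. Their poses are not given: they have to be found in the camera images.
- holder: Bottle holder fixed to the table: 120 x 250 mm aluminium plate, 12 mm thick, with a fixed and a sliding grey jaw (84 mm wide, tops 66 mm above the table), flat faces square to the holder's y axis. Origin on the table under the spot where the jug's centre stands once clamped; the fixed jaw's face is 32 mm from it on the +y side. z up.
- jaw (a joint): How far (m) the sliding jaw has moved along the holder's +y towards the fixed jaw: 0 fully open (104 mm between the faces), about 0.040 when both faces touch the 64 mm wide jug. Starts between 0 and 0.02. Slides stiffly (about 10 N) and stays where it is left.
- jaw_handle (a point): Grip point of the sliding jaw's orange upright post, on its axis, 66 mm above the table. The post is 20 x 20 mm, square with the holder, its top 86 mm above the table; it stands on a bar whose top is 30.5 mm above the table. It lies 85 mm behind the jaw's face on the holder's -y side and moves with the jaw; moving it along the holder's +y closes the jaw.
- jug_mid (a point): Square white jug with green labels, 64 x 64 mm, standing loose on the holder's plate (12 mm above the table) between the jaws, 0.36 to 0.59 kg. This point is on its axis, 50 mm above its underside, z up. Square body 100 mm tall, shoulder up to 118 mm, then a round neck (28 mm, 38 mm over its ledges) up to 145 mm above the underside.
- green_dot (a point): Green dot on the jug's shoulder, 27 mm from its axis, 70 degrees anticlockwise (seen from above) from the jug's +x axis: the direction in which the cap is released. A red dot on the jug's +x side marks the locked direction.
- cap_center (a point): Centre of the blue round push-and-turn cap: 48 mm across, 36 mm tall, 30 g, hollow below; on its axis, 18 mm above its lower rim and 18 mm below its top. On the jug its rim is 130 mm and its top 166 mm above the jug's underside. A white line on its top, from the centre along the cap's +x axis, points at the red dot when locked. z up.
- cap_top (a point): Centre of the cap's top face. A spring inside pushes the cap up (6 N at rest, 11 N pressed 5 mm). Locked, it turns only a few degrees and cannot be lifted. Pressed down 3.2 mm or more (5 mm is good, it bottoms at 7 mm) it turns anticlockwise seen from above; turned 58 to 82 degrees from locked (aim for 70, line at the green dot; hard stop near 86) it lifts straight off.
- dose_cup: small clear dosing cup, 50 wide, 45 tall mm; loose, to be left alone. Origin at the centre of its underside.
- pill_bottle: small amber pill jar with white lid, 42 wide, 75 tall mm; loose, to be left alone. Origin at the centre of its underside.
- sample_jar: clear sample jar with red lid, 60 wide, 70 tall mm; loose, to be left alone. Origin at the centre of its underside.
- gel_bottle: clear bottle with black cap, 56 wide, 130 tall mm; loose, to be left alone. Origin at the centre of its underside.
- steel_bowl: round steel bowl, 110 wide, 45 tall mm; loose, to be left alone. Origin at the centre of its underside.
- tape_roll: roll of white tape lying flat, 72 wide, 25 tall mm; loose, to be left alone. Origin at the centre of its underside.
Things that resemble listed ones, but are neither listed nor needed, are in the scene too. Of the things like the part that bears cap_center, leave any that is pink, turquoise or yellow; of the rest the larger one is meant.

How it is judged:
On the way, in this order (a step that is already met when the one before it is completed fails the run):
1. the jaw is closed on the jug (less than 2 mm of play) with the cap still on (value of joint jaw above 0.038 m and z of cap_center in the frame of jug_mid below 0.101 m and horizontal distance between cap_center and jug_mid below 0.006 m), for 0.2 s.
2. the cap is pressed down at least 2.5 mm on the clamped jug (value of joint jaw above 0.038 m and z of cap_center in the frame of jug_mid below 0.0955 m and horizontal distance between cap_center and jug_mid below 0.006 m), for 0.1 s.
3. the cap is turned past its catch while still on the clamped jug (all of step 1 and angle between the x axis of cap_center and the x axis of jug_mid, either way round above 0.8 rad), for 0.05 s.
At the end, for the whole second after the job is handed in: The fingers alone hold the cap still and upright (17 degrees), 45 to 140 mm above its seat, within 35 mm of the jug's axis; the jug stands on the holder's plate, upright (4.5 degrees), within 20 mm of the holder's origin, the jaw still closed on it (joint above 0.038) (value of joint jaw above 0.038 m and z of cap_center in the frame of jug_mid between 0.143 and 0.238 m and horizontal distance between cap_center and jug_mid below 0.035 m and angle between cap_center's own z axis and vertical below 0.3 rad and contact force between the fingers and cap above 2 N and contact force between cap and jug below 0.1 N and angle between jug_mid's own z axis and vertical below 0.08 rad and horizontal distance between jug_mid and holder below 0.02 m and z of jug_mid in the frame of holder below 0.066 m and linear speed of cap below 0.03 m/s and linear speed of jug below 0.02 m/s); the arm keeps its last pose, push and grip.
It fails at once if one of the cups, bottles, jars, bowl or tape standing about is disturbed (moved more than 30 mm) (distance of any of dose_cup, pill_bottle, sample_jar, gel_bottle, steel_bowl, tape_roll from where it was at the start of the episode above 0.03 m).
It fails at once if the jug is tipped by more than 20 degrees (angle between jug_mid's own z axis and vertical above 0.35 rad).
It also fails if it takes over 45 s, if anything falls off the work surface, if the arm or the gripper's body presses on something with over 40 N, if the wrist force passes 120 N, or if a joint passes its speed limit or range.

## Working session

There is one attempt and no reset: what is moved stays moved. The work goes in short steps, Python scripts to look and compute and a shell command to move; the robot and the scene stay as the last step left them, time stands still between calls to the robot, and variables do not carry over. Pictures are saved under pics/ and viewed, and the job is handed in when it is done.

```bash
mkdir -p pics; ls; python3 - <<'E'
from workcell import readout,camera
import cv2
print(readout.get_obs())
for n in ("top","side"):
    c=camera(n); cv2.imwrite(f"pics/{n}0.png",cv2.resize(c["pixels"][:,:,::-1],(784,588),interpolation=cv2.INTER_CUBIC))
    print(c["intrinsics"],c["extrinsics"])
E
```

```text
pics
{'clock': 0.0, 'joint_pos': array([-1.29858405,  0.33283242, -0.06467979,  1.46095426,  0.02161387,
        1.34989005, -0.08850492]), 'joint_velocities': array([-0.00128647, -0.00208839,  0.00235515,  0.00104365,  0.00027233,
        0.00101744,  0.00177972]), 'tau': array([ 3.81667553e-05, -6.25439072e+01,  4.91116242e-02, -3.91603804e+01,
        1.61178358e-02,  1.00399702e-02, -2.37302112e-05]), 'position': array([0.18151205, 0.59766873, 0.23053434]), 'ee_rot': array([-0.42145733,  0.56838944,  0.4208251 ,  0.56763844]), 'ft_force': array([-0.49340965, -0.34461211,  0.42673661]), 'torque': array([ 0.0242854 , -0.01644961,  0.05352585]), 'grip_width': 1.0008060605105225}
[[465.83690218   0.         283.5180113 ]
 [  0.         465.83690218 213.39562077]
 [  0.           0.           1.        ]] [[ 5.68150801e-02 -9.98384635e-01  4.07870743e-04 -4.21146111e-02]
 [-9.77183021e-01 -5.56922952e-02 -2.04967586e-01  5.85201561e-01]
 [ 2.04659204e-01  1.12466854e-02 -9.78768677e-01  1.23565955e+00]
 [ 0.00000000e+00  0.00000000e+00  0.00000000e+00  1.00000000e+00]]
[[502.12084236   0.         278.55672495]
 [  0.         502.12084236 210.29526783]
 [  0.           0.           1.        ]] [[-0.97869042 -0.20458473 -0.01761086  0.56900987]
 [-0.13494312  0.70543555 -0.69580963  0.17797722]
 [ 0.15477535 -0.67860575 -0.71801032  1.44532135]
 [ 0.          0.          0.          1.        ]]
```

View pics/top0.png

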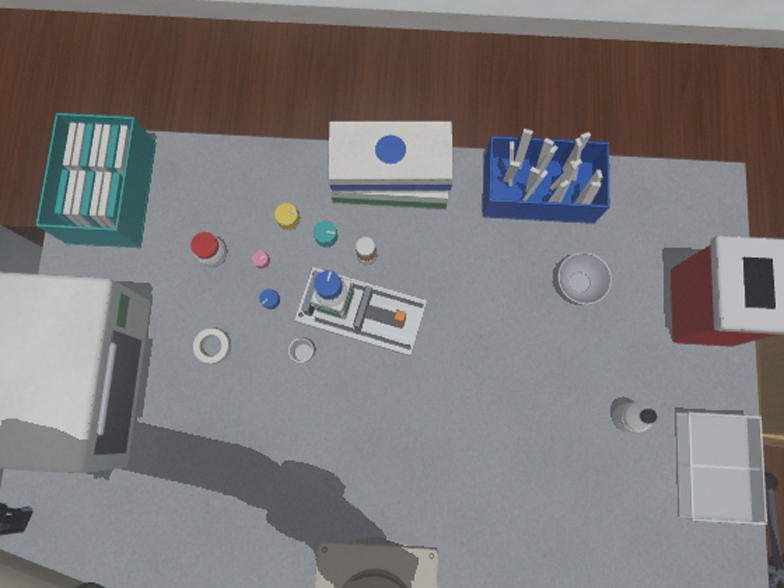

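View pics/side0.png

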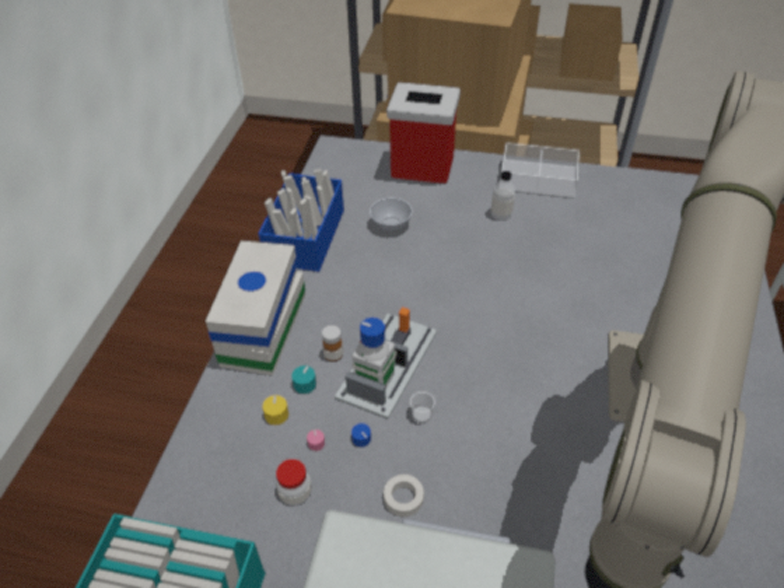

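```bash
python3 - <<'E'
from workcell import camera
import cv2,numpy as np
c=camera("top"); np.savez("top0.npz",**c); p=c["pixels"][175:265,195:315,::-1]; cv2.imwrite("pics/topc.png",cv2.resize(p,None,fx=6.6,fy=6.6,interpolation=cv2.INTER_CUBIC))
c=camera("side"); np.savez("side0.npz",**c);p=c["pixels"][210:300,230:320,::-1]; cv2.imwrite("pics/sidec.png",cv2.resize(p,None,fx=6.6,fy=6.6,interpolation=cv2.INTER_CUBIC))
E
```

```text
(no output)
```

View pics/topc.png

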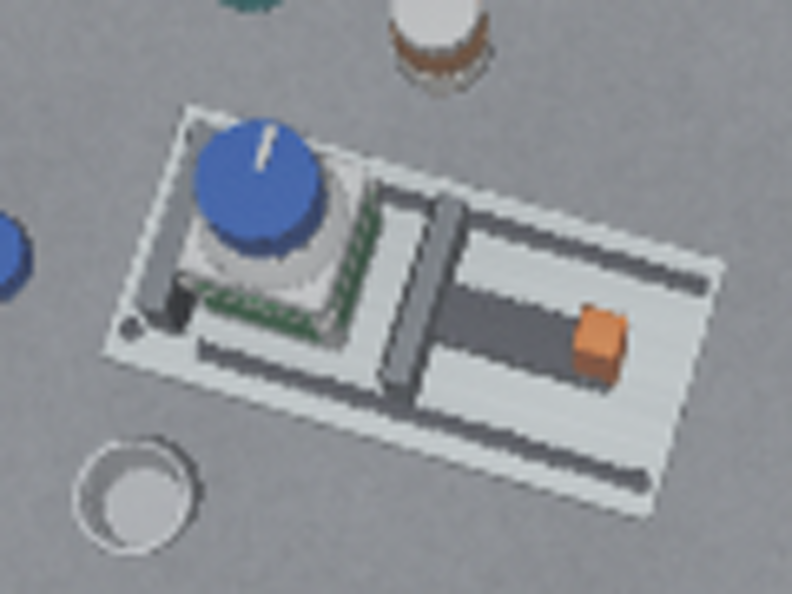

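View pics/sidec.png

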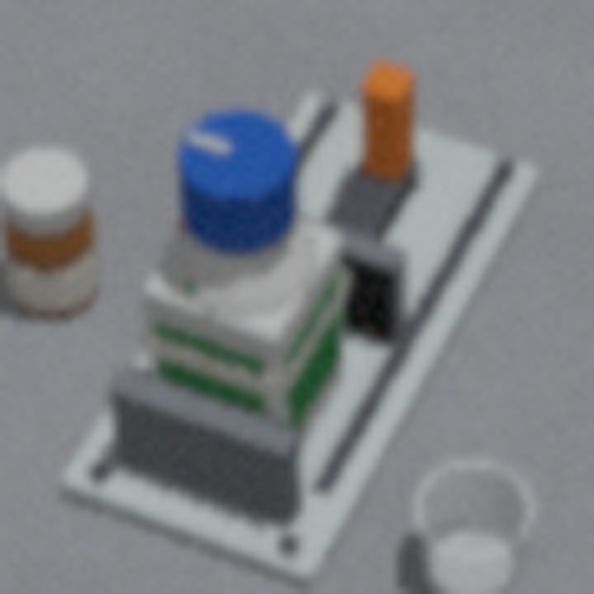

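The top crop shows plate corners at (190,105), (722,262), (652,518), (105,352), the cap top at about (258,183), its line tip at (270,128), and the orange post top at about (603,330). The side crop shows the jug standing upright near the fixed jaw.

```bash
cat > h.py <<'E'
import numpy as np
def pix(c,u,v,z):
    K=c["intrinsics"];E=c["extrinsics"];R=E[:3,:3];t=E[:3,3]
    d=R.T@np.linalg.inv(K)@np.array([u,v,1]);o=-R.T@t
    return o+d*(z-o[2])/d[2]
def proj(c,P):
    K=c["intrinsics"];E=c["extrinsics"];q=K@(E[:3,:3]@np.asarray(P)+E[:3,3]);return q[:2]/q[2]
def cloud(c):
    K=c["intrinsics"];E=c["extrinsics"];d=c["range_z"].astype(float);h,w=d.shape
    u,v=np.meshgrid(np.arange(w),np.arange(h))
    P=np.stack([(u-K[0,2])/K[0,0]*d,(v-K[1,2])/K[1,1]*d,d],-1)
    return (P-E[:3,3])@E[:3,:3]
E
python3 - <<'E'
import numpy as np,cv2
from h import *
for n,off in (("top",(195,175)),("side",(230,210))):
    c=np.load(n+"0.npz"); 
    f=lambda x,y,z:pix(c,off[0]+x/6.6-.4,off[1]+y/6.6-.4,z)
    if n=="top":
        co=[f(*p,.012) for p in((190,105),(722,262),(652,518),(105,352))]
        print(np.round(co,4),np.round(np.linalg.norm(np.diff(co+co[:1],axis=0),axis=1),4), np.mean(co,0))
        for a,b in((0,1),(3,2),(1,2),(0,3)): print(np.degrees(np.arctan2(*(co[b]-co[a])[[1,0]])))
    W=cloud(c); px=c["pixels"].astype(int)
    hsv=cv2.cvtColor(c["pixels"],cv2.COLOR_RGB2HSV)
    near=np.hypot(W[...,0]-.6,W[...,1]-.05)<.3
    o=(hsv[...,0]<14)&(hsv[...,1]>150)&near&(c["range_z"]>0)
    b=(hsv[...,0]>105)&(hsv[...,0]<125)&(hsv[...,1]>120)&near&(W[...,2]>.14)
    for nm,m,z in(("orange",o,.086),("blue",b,.178)):
        P=W[m]; print(n,nm,m.sum(),np.round(np.percentile(P[:,2],[2,50,98]),4))
        T=P[P[:,2]>z-.006]; print(len(T),T.min(0),T.max(0),T.mean(0))
        vs,us=np.nonzero(m&(W[...,2]>z-.006)); print(pix(c,us.mean(),vs.mean(),z))
E
```

```text
[[ 0.655   0.1709  0.012 ]
 [ 0.5975 -0.0674  0.012 ]
 [ 0.4835 -0.0427  0.012 ]
 [ 0.5423  0.1986  0.012 ]] [0.2451 0.1167 0.2484 0.116 ] [0.56957982 0.06484113 0.012     ]
-103.55373744224819
-103.70323977676716
167.7876698534101
166.19713023964877Traceback (most recent call last):
  File "<stdin>", line 16, in <module>
    return _quantile_unchecked(
        a, q, axis, out, overwrite_input, method, keepdims, weights)
    return _ureduce(a,
                    func=_quantile_ureduce_func,
    ...<5 lines>...
                    overwrite_input=overwrite_input,
                    method=method)
    r = func(a, **kwargs)
    result = _quantile(arr,
                       quantiles=q,
    ...<2 lines>...
                       out=out,
                       weights=wgt)
    slices_having_nans = np.isnan(arr[-1, ...])
                                  ~~~^^^^^^^^^
IndexError: index -1 is out of bounds for axis 0 with size 0
```

```bash
python3 - <<'E'
import numpy as np,cv2
from h import *
for n in ("top","side"):
    c=np.load(n+"0.npz"); W=cloud(c); hsv=cv2.cvtColor(c["pixels"],cv2.COLOR_RGB2HSV)
    near=np.hypot(W[...,0]-.58,W[...,1]-.06)<.2
    o=(hsv[...,0]<16)&(hsv[...,1]>150)&near&(c["range_z"]>0)
    b=(hsv[...,0]>100)&(hsv[...,0]<128)&(hsv[...,1]>100)&near&(W[...,2]>.13)
    for nm,m,z in(("orange",o,.086),("blue",b,.178)):
        P=W[m]; print(n,nm,m.sum()); 
        if not len(P): continue
        print(np.round(np.percentile(P[:,2],[2,50,90,98]),4))
        T=m&(W[...,2]>np.percentile(P[:,2],97)-.006);T=cv2.morphologyEx(T.astype(np.uint8),cv2.MORPH_CLOSE,np.ones((9,9)))
        vs,us=np.nonzero(T); print(us.mean(),vs.mean(),len(us),pix(c,us.mean(),vs.mean(),z), cv2.minAreaRect(np.stack([us,vs],1).astype(np.int32)))
    if n=="top":
        yaw=np.radians(76.4);y=np.array([np.cos(yaw),np.sin(yaw)]);x=np.array([y[1],-y[0]])
        # height maps along holder axes, with origin at plate mean
        q=W[...,:2]-np.array([.5696,.0648])
        hx=q@x;hy=q@y
        for lab,zl,zh,xr in(("jaws",.06,.072,.05),("jugshoulder",.105,.135,.06)):
            m=(W[...,2]>zl)&(W[...,2]<zh)&(abs(hx)<xr)&(abs(hy)<.14)
            cnt,e=np.histogram(hy[m],np.arange(-.14,.14,.004)); print(lab,[(round(e[i],3),int(k)) for i,k in enumerate(cnt) if k])
E
```

```text
top orange 0
top blue 288
[0.1567 0.1781 0.1811 0.1831]
233.4591439688716 201.96498054474708 257 [0.58447164 0.11841558 0.178     ] ((233.5, 202.00001525878906), (17.39252471923828, 17.39252471923828), 71.56504821777344)
jaws [(np.float64(-0.096), 2), (np.float64(-0.092), 2), (np.float64(-0.088), 1), (np.float64(-0.084), 1), (np.float64(-0.08), 2), (np.float64(-0.016), 8), (np.float64(-0.012), 43), (np.float64(-0.008), 39), (np.float64(-0.004), 41), (np.float64(0.0), 17), (np.float64(0.02), 6), (np.float64(0.024), 6), (np.float64(0.032), 1), (np.float64(0.036), 1), (np.float64(0.044), 1), (np.float64(0.052), 1), (np.float64(0.056), 2), (np.float64(0.06), 1), (np.float64(0.064), 1), (np.float64(0.072), 2), (np.float64(0.076), 1), (np.float64(0.08), 1), (np.float64(0.092), 8), (np.float64(0.096), 30), (np.float64(0.1), 38), (np.float64(0.104), 45), (np.float64(0.108), 4)]
jugshoulder [(np.float64(0.02), 4), (np.float64(0.024), 39), (np.float64(0.028), 40), (np.float64(0.032), 38), (np.float64(0.036), 23), (np.float64(0.04), 19), (np.float64(0.044), 11), (np.float64(0.048), 11), (np.float64(0.052), 9), (np.float64(0.056), 8), (np.float64(0.06), 6), (np.float64(0.064), 7), (np.float64(0.068), 9), (np.float64(0.072), 9), (np.float64(0.076), 12), (np.float64(0.08), 12), (np.float64(0.084), 11), (np.float64(0.088), 1)]
side orange 113
[0.0343 0.0612 0.086  0.0888]
288.53846153846155 222.46153846153845 26 [ 0.55218455 -0.01112329  0.086     ] ((288.6500244140625, 222.5500030517578), (5.375871658325195, 4.427187919616699), 18.43494987487793)
side blue 298
[0.1487 0.1767 0.1799 0.1819]
265.5736040609137 233.56345177664974 197 [0.58755336 0.12272071 0.178     ] ((265.5, 234.0), (14.0, 17.0), 90.0)
```

```bash
cat >> h.py <<'E'
from scipy.spatial.transform import Rotation as Ro
def rel(obs,pos,zyaw):
    """target TCP pos, tool x down, tool z at world yaw (deg) -> rotvec deg, shift mm"""
    R=Ro.from_quat(obs["ee_rot"]).as_matrix()
    a=np.radians(zyaw);z=np.array([np.cos(a),np.sin(a),0]);x=np.array([0,0,-1.]);y=np.cross(z,x)
    T=np.stack([x,y,z],1)
    return Ro.from_matrix(R.T@T).as_rotvec(degrees=True).round(1),(R.T@(np.array(pos)-obs["position"])*1000).round(1)
E
python3 - <<'E'
import numpy as np
from h import *
from workcell import readout
o=readout.get_obs();print(Ro.from_quat(o["ee_rot"]).as_matrix().round(3))
for yaw in(-13.6,166.4): print(rel(o,(.551,-.014,.2),yaw))
c=np.load("top0.npz")
for p in((585,305),(628,312),(618,355),(574,345)): print(pix(c,195+p[0]/6.6-.4,175+p[1]/6.6-.4,.086).round(4))
P=np.array([.551,-.014,.086])
for n in("top","side"): print(n,proj(np.load(n+"0.npz"),P))
E
```

```text
[[-0.    -0.957  0.291]
 [-0.001  0.291  0.957]
 [-1.    -0.    -0.001]]
(array([86.7, -0. ,  0. ]), array([  31.2, -531.3, -478.1]))
(array([-93.3,  -0. ,  -0. ]), array([  31.2, -531.3, -478.1]))
[ 0.5607 -0.0095  0.086 ]
[ 0.5588 -0.0273  0.086 ]
[ 0.5406 -0.0242  0.086 ]
[ 0.5438 -0.0059  0.086 ]
top [284.69834714 224.42384587]
side [289.12016979 221.81201376]
```

```bash
python3 - <<'E'
import numpy as np
from h import *
c=np.load("top0.npz");W=cloud(c);print(proj(c,[.18,.6,.23]))
g=np.zeros((18,14))
for i in range(18):
    for j in range(14):
        m=(W[...,0]>i*.05)&(W[...,0]<=i*.05+.05)&(W[...,1]>-.05+j*.05)&(W[...,1]<=j*.05)&(c["range_z"]>0)
        g[i,j]=W[...,2][m].max() if m.any() else -1
print("cols y from -.05 step .05")
for i in range(18): print(round(i*.05,2),g[i].round(2))
E
```

```text
[  4.74626178 358.67588982]
cols y from -.05 step .05
0.0 [-1.   -1.    0.03  0.02  0.01  0.01  0.01  0.01  0.01  0.01  0.01  0.01
  0.01  0.01]
0.05 [0.16 0.22 0.03 0.02 0.01 0.01 0.01 0.01 0.01 0.01 0.01 0.01 0.01 0.01]
0.1 [0.02 0.02 0.02 0.02 0.01 0.01 0.01 0.01 0.01 0.01 0.01 0.33 0.01 0.01]
0.15 [0.01 0.01 0.01 0.01 0.01 0.01 0.66 0.67 0.66 0.01 0.01 0.35 0.32 0.01]
0.2 [0.01 0.01 0.01 0.01 0.01 0.01 0.01 0.01 0.01 0.01 0.19 0.21 0.21 0.21]
0.25 [0.01 0.01 0.01 0.01 0.01 0.01 0.01 0.01 0.01 0.01 0.2  0.21 0.21 0.21]
0.3 [0.01 0.01 0.01 0.01 0.01 0.01 0.01 0.01 0.01 0.01 0.2  0.21 0.21 0.21]
0.35 [0.01 0.01 0.01 0.01 0.01 0.01 0.01 0.01 0.01 0.01 0.19 0.21 0.21 0.21]
0.4 [0.01 0.01 0.01 0.01 0.01 0.01 0.01 0.03 0.03 0.01 0.2  0.21 0.21 0.21]
0.45 [0.02 0.02 0.01 0.01 0.05 0.05 0.01 0.03 0.04 0.01 0.19 0.21 0.21 0.21]
0.5 [0.09 0.04 0.12 0.11 0.04 0.01 0.01 0.03 0.03 0.01 0.2  0.21 0.21 0.21]
0.55 [0.09 0.07 0.18 0.18 0.11 0.03 0.03 0.01 0.01 0.01 0.18 0.21 0.21 0.2 ]
0.6 [0.02 0.07 0.12 0.18 0.07 0.01 0.02 0.01 0.07 0.03 0.01 0.01 0.01 0.01]
0.65 [0.01 0.08 0.08 0.01 0.01 0.01 0.03 0.01 0.08 0.08 0.01 0.12 0.12 0.13]
0.7 [0.01 0.01 0.08 0.04 0.04 0.04 0.04 0.01 0.07 0.01 0.01 0.13 0.14 0.14]
0.75 [0.08 0.08 0.15 0.15 0.01 0.04 0.04 0.01 0.01 0.01 0.01 0.13 0.14 0.14]
0.8 [0.16 0.16 0.16 0.16 0.01 0.01 0.01 0.01 0.01 0.01 0.01 0.13 0.14 0.14]
0.85 [0.16 0.16 0.16 0.16 0.01 0.01 0.01 0.01 0.01 0.01 0.01 0.13 0.14 0.14]
```

```bash
python3 -m inch '[[[0,0,0],[-55,0,0],0],[[6,0,0],[-60,-30,-27],0],[[13,0,0],[-60,-65,-60],0],[[21,0,0],[-60,-105,-96],0],[[29,0,0],[-60,-145,-132],0],[[37,0,0],[-60,-185,-168],0],[[45,0,0],[-60,-225,-204],0],[[53,0,0],[-60,-265,-240],0],[[61,0,0],[-60,-305,-276],0],[[68,0,0],[-60,-345,-312],0]]' 60
python3 - <<'E'
from h import *
from workcell import readout
o=readout.get_obs();print(o["joint_pos"].round(2),o["ft_force"].round(1),rel(o,(.551,-.015,.2),-13.6))
E
```

```text
clock: 1.45
position: [0.4216, 0.1974, 0.2912]
ee_rot: [-0.03, 0.706, 0.03, 0.706]
ft_force: [1.8, 0.1, 0.3]
grip_width: 1.001
[-0.88 -0.07  0.33  1.78  0.02  1.43 -0.47] [1.8 0.1 0.3] (array([18.5, -0. ,  0. ]), array([  91.3, -222.6,  110.9]))
```

```bash
python3 -m inch '[[[4,0,0],[0,-45,22],0],[[8,0,0],[0,-95,47],0],[[12,0,0],[10,-145,72],0],[[16,0,0],[20,-190,95],0],[[18.5,0,0],[30,-222,111],0],[[18.5,0,0],[80,-223,111],0],[[18.5,0,0],[91,-223,111],0],[[18.5,0,0],[91,-223,111],0]]'
python3 - <<'E'
from h import *
from workcell import readout,camera
import cv2
o=readout.get_obs();print(o["joint_pos"].round(2),o["ft_force"].round(1),rel(o,(.551,-.015,.047),-13.6))
for n,a,b in(("top",(170,195),(120,150)),("side",(150,200),(150,150))):
    c=camera(n);x,y=a[1],a[0];p=c["pixels"][y:y+b[1],x:x+b[0],::-1];cv2.imwrite(f"pics/{n}1.png",cv2.resize(p,None,fx=4,fy=4,interpolation=cv2.INTER_CUBIC))
E
```

```text
clock: 2.45
position: [0.5509, -0.0148, 0.2006]
ee_rot: [0.083, 0.702, -0.084, 0.702]
ft_force: [-0.4, 0.0, 0.9]
grip_width: 0.999
[-0.59  0.2   0.61  1.73 -0.12  1.25 -0.19] [-0.4  0.   0.9] (array([ 0., -0.,  0.]), array([ 1.536e+02, -1.000e-01,  2.000e-01]))
```

View pics/side1.png

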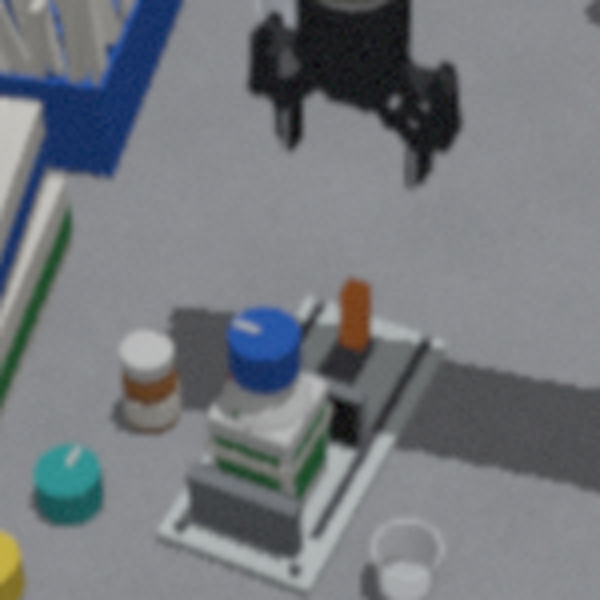

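The gripper straddles the post with its pads across holder x. The post is at (355,315) in this crop, and nothing is in the way, so I'm going down.

```bash
python3 -m inch '[[[0,0,0],[50,0,0],0],[[0,0,0],[100,0,0],0],[[0,0,0],[135,0,0],0],[[0,0,0],[152,0,0],0],[[0,0,0],[152,0,0],0.5],[[0,0,0],[152,0,0],1],[[0,0,0],[152,0,0],1],[[0,0,0],[152,0,0],1],[[0,0,0],[152,0,0],1],[[0,0,0],[152,0,0],1]]' 60
python3 - <<'E'
from h import *
from workcell import readout,camera
import cv2
o=readout.get_obs();print(o["ft_force"].round(1),o["torque"].round(2))
for n,a,b in(("side",(150,200),(150,150)),):
    c=camera(n);x,y=a[1],a[0];p=c["pixels"][y:y+b[1],x:x+b[0],::-1];cv2.imwrite(f"pics/{n}2.png",cv2.resize(p,None,fx=4,fy=4,interpolation=cv2.INTER_CUBIC))
E
```

```text
clock: 3.8
position: [0.552, -0.0145, 0.0511]
ee_rot: [0.084, 0.702, -0.083, 0.703]
ft_force: [-7.8, 1.4, 11.6]
grip_width: 0.218
[-7.8  1.4 11.6] [0.18 1.42 0.02]
```

View pics/side2.png

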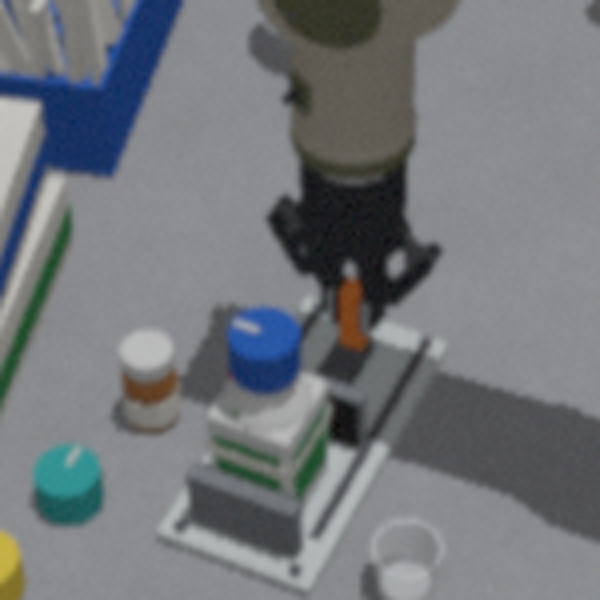

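```bash
python3 -m inch '[[[0,0,0],[0,4,0],1],[[0,0,0],[0,8,0],1],[[0,0,0],[0,12,0],1],[[0,0,0],[0,16,0],1],[[0,0,0],[0,20,0],1],[[0,0,0],[0,23,0],1],[[0,0,0],[0,23,0],1]]'
python3 - <<'E'
from h import *
from workcell import readout,camera
import cv2
o=readout.get_obs();print(o["ft_force"].round(1),o["torque"].round(2))
for n,a,b in(("side",(190,230),(100,100)),):
    c=camera(n);x,y=a[1],a[0];p=c["pixels"][y:y+b[1],x:x+b[0],::-1];cv2.imwrite(f"pics/{n}3.png",cv2.resize(p,None,fx=6,fy=6,interpolation=cv2.INTER_CUBIC))
E
```

```text
clock: 4.72
position: [0.5567, 0.0054, 0.0512]
ee_rot: [0.084, 0.702, -0.085, 0.702]
ft_force: [-2.9, -8.7, -0.5]
grip_width: 0.223
[-2.9 -8.7 -0.5] [-1.47  0.42  0.16]
```

View pics/side3.png

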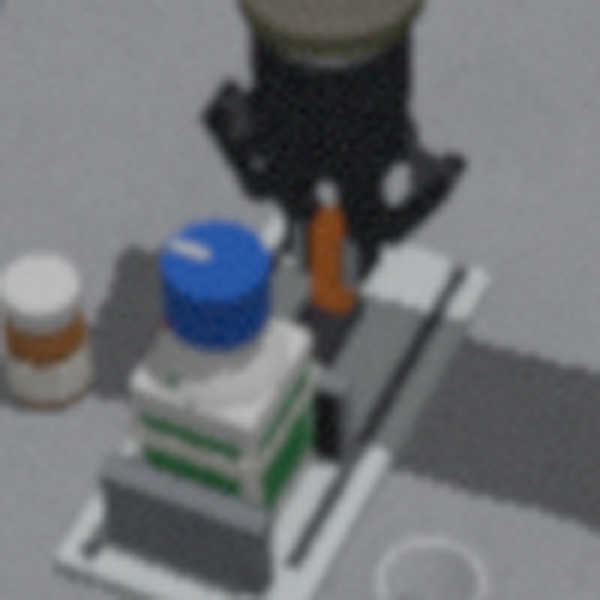

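```bash
python3 -m inch '[[[0,0,0],[0,4,0],1],[[0,0,0],[0,6,0],1],[[0,0,0],[0,7,0],1],[[0,0,0],[0,7,0],1]]'
```

```text
clock: 5.28
position: [0.5575, 0.0087, 0.0512]
ee_rot: [0.083, 0.702, -0.087, 0.702]
ft_force: [-4.0, -11.0, -1.0]
grip_width: 0.226
```

```bash
python3 -m inch '[[[0,0,0],[0,4,0],1],[[0,0,0],[0,6,0],1],[[0,0,0],[0,6,0],1]]'
```

```text
clock: 5.65
position: [0.558, 0.011, 0.0512]
ee_rot: [0.083, 0.702, -0.089, 0.701]
ft_force: [-3.9, -11.1, -0.0]
grip_width: 0.223
```

```bash
python3 -m inch '[[[0,0,0],[0,4,0],1],[[0,0,0],[0,7,0],1],[[0,0,0],[0,7,0],1]]'
```

```text
clock: 6.02
position: [0.5581, 0.0118, 0.0511]
ee_rot: [0.082, 0.703, -0.092, 0.7]
ft_force: [-7.6, -18.5, 4.0]
grip_width: 0.221
```

```bash
python3 -m inch '[[[0,0,0],[0,5,0],1],[[0,0,0],[0,9,0],1],[[0,0,0],[0,9,0],1]]'
```

```text
clock: 6.4
position: [0.5581, 0.0118, 0.0512]
ee_rot: [0.081, 0.704, -0.098, 0.699]
ft_force: [-12.1, -26.5, 8.6]
grip_width: 0.22
```

```bash
python3 -m inch '[[[0,0,0],[0,1,0],1],[[0,0,0],[0,1,0],0.5],[[0,0,0],[0,1,0],0],[[0,0,0],[0,1,0],0],[[0,0,0],[0,1,0],0],[[0,0,0],[-40,0,0],0],[[0,0,0],[-90,-10,0],0],[[0,0,0],[-150,-20,0],0],[[0,0,0],[-200,-30,0],0],[[0,0,0],[-200,-30,0],0]]'
python3 - <<'E'
from h import *
from workcell import readout,camera
import cv2
o=readout.get_obs();print(o["ft_force"].round(1),o["position"])
for n,a,b in(("side",(200,220),(100,100)),("top",(170,190),(100,130))):
    c=camera(n);np.savez(n+"4.npz",**c);x,y=a[1],a[0];p=c["pixels"][y:y+b[0],x:x+b[1],::-1];cv2.imwrite(f"pics/{n}4.png",cv2.resize(p,None,fx=6,fy=6,interpolation=cv2.INTER_CUBIC))
E
```

```text
clock: 7.65
position: [0.5543, -0.0137, 0.2559]
ee_rot: [0.082, 0.701, -0.097, 0.701]
ft_force: [0.4, -0.4, -0.9]
grip_width: 0.998
[ 0.4 -0.4 -0.9] [ 0.55427018 -0.01369271  0.25586039]
```

View pics/side4.png

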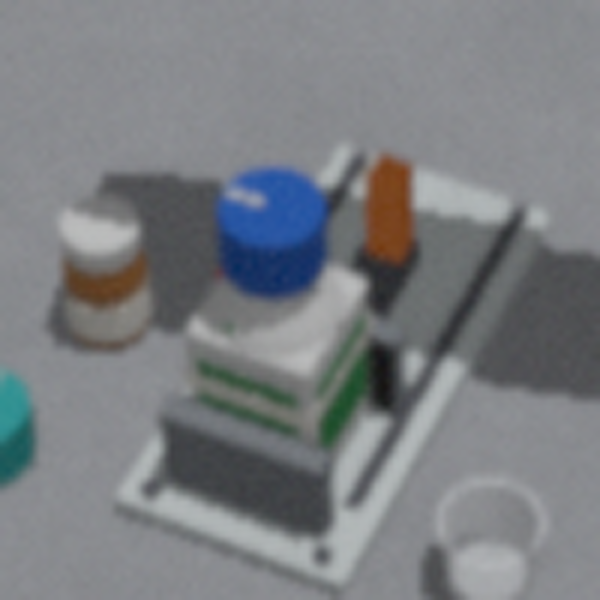

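View pics/top4.png

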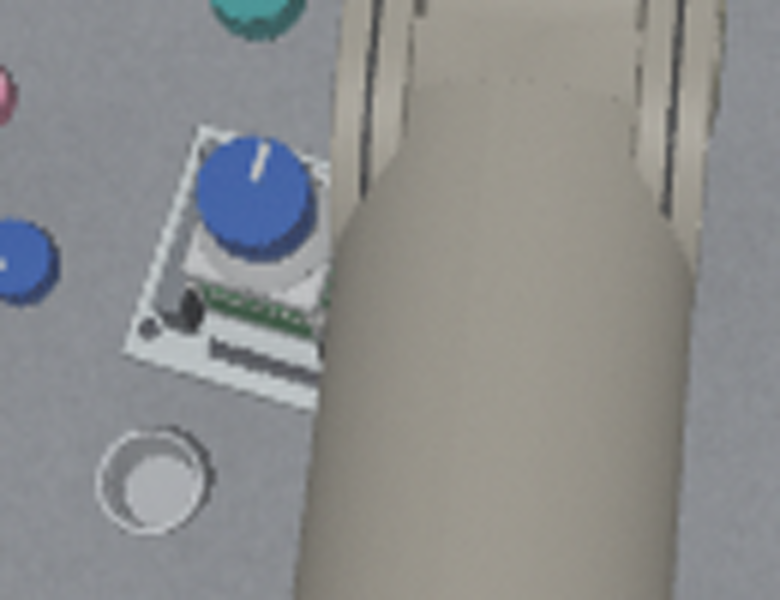

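Both views show the jug snug between the jaws. The cap is at (255,195) in the top crop, its line pointing up. Next I measure the cap precisely.

```bash
python3 - <<'E'
import numpy as np,cv2
from h import *
for n in ("top","side"):
  for k in "04":
    c=np.load(n+k+".npz"); W=cloud(c); hsv=cv2.cvtColor(c["pixels"],cv2.COLOR_RGB2HSV)
    near=np.hypot(W[...,0]-.585,W[...,1]-.12)<.06
    near=cv2.dilate(near.astype(np.uint8),np.ones((3,3)))>0
    b=(hsv[...,0]>100)&(hsv[...,0]<128)&(hsv[...,1]>100)&near
    # silhouette matching: IoU of rendered cylinder
    yy,xx=np.nonzero(b)
    from scipy.optimize import minimize
    b8=cv2.morphologyEx(b.astype(np.uint8),cv2.MORPH_CLOSE,np.ones((5,5)))
    S=8;big=cv2.resize(b8*255,None,fx=S,fy=S,interpolation=cv2.INTER_LINEAR)>127
    a=np.linspace(0,2*np.pi,60)
    def cost(p):
        pts=np.array([proj(c,[p[0]+.024*np.cos(t),p[1]+.024*np.sin(t),z]) for z in(.142,.178) for t in a])
        h=cv2.convexHull(((pts+.5)*S).astype(np.int32)); m=np.zeros(big.shape,np.uint8);cv2.fillPoly(m,[h],1)
        return 1-(m.astype(bool)&big).sum()/(m.astype(bool)|big).sum()
    r=minimize(cost,[.585,.12],method="Nelder-Mead",options=dict(initial_simplex=[[.585,.12],[.592,.12],[.585,.127]],xatol=1e-4))
    print(n,k,r.x.round(4),r.fun.round(3))
c=np.load("top4.npz")
f=lambda x,y:pix(c,190+x/6-.4,170+y/6-.4,.178)
A,B=f(256,180),f(265,145);print("line",np.degrees(np.arctan2(*(B-A)[[1,0]])),f(256,192))
E
```

```text
top 0 [0.5861 0.1194] 0.094
top 4 [0.5866 0.1236] 0.085
side 0 [0.5891 0.1187] 0.126
side 4 [0.59   0.1238] 0.096
line -9.562703971245377 [0.58524817 0.12151276 0.178     ]
```

```bash
python3 - <<'E'
from h import *
from workcell import readout
o=readout.get_obs();print(rel(o,(.588,.1235,.25),-14),rel(o,(.588,.1235,.143),-14))
E
```

```text
(array([-0.5, -0.2,  1.3]), array([ -1.7, 140.6,   0.2])) (array([-0.5, -0.2,  1.3]), array([105.3, 143.1,   0.6]))
```

```bash
python3 -m inch '[[[0,0,0.6],[0,45,0],0],[[-0.5,0,1.3],[-1,95,0],0],[[-0.5,-0.2,1.3],[-2,135,0],0],[[-0.5,-0.2,1.3],[-2,140.5,0],0],[[-0.5,-0.2,1.3],[-2,140.5,0],0],[[-0.5,-0.2,1.3],[-2,140.5,0],0]]'
python3 - <<'E'
from h import *
from workcell import readout,camera
import cv2
o=readout.get_obs();print(o["joint_pos"].round(2),rel(o,(.588,.1235,.143),-14))
c=camera("side");p=c["pixels"][150:270,200:340,::-1];cv2.imwrite("pics/side5.png",cv2.resize(p,None,fx=5,fy=5,interpolation=cv2.INTER_CUBIC))
E
```

```text
clock: 8.5
position: [0.5876, 0.1218, 0.2499]
ee_rot: [0.086, 0.702, -0.088, 0.701]
ft_force: [0.0, 0.3, -0.4]
grip_width: 1.0
[-0.74  0.29  0.57  1.53 -0.16  1.37 -0.4 ] (array([-0.1, -0. ,  0.1]), array([1.069e+02, 1.900e+00, 1.000e-01]))
```

View pics/side5.png

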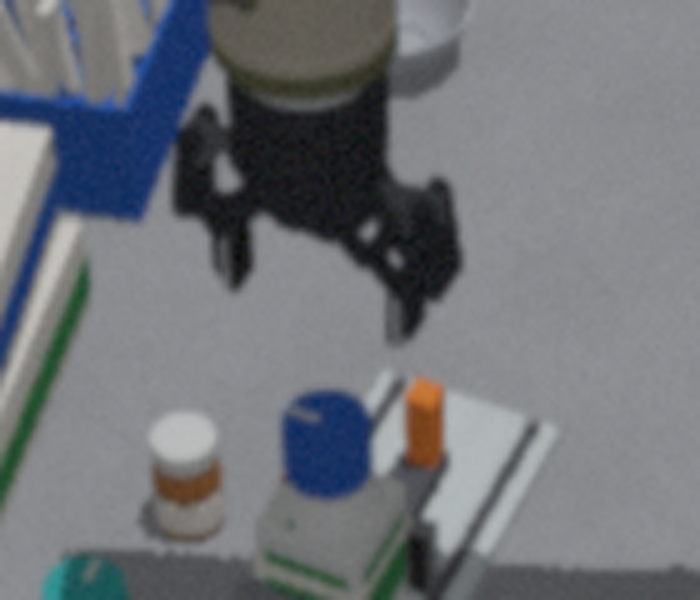

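The open fingers stand centred above the cap (325,440 in the crop), and the way down is clear.

```bash
python3 -m inch '[[[0,0,0],[40,2,0],0],[[0,0,0],[80,2,0],0],[[0,0,0],[100,2,0],0],[[0,0,0],[106,2,0],0],[[0,0,0],[106,2,0],0],[[0,0,0],[106,2,0],1],[[0,0,0],[106,2,0],1],[[0,0,0],[106,2,0],1],[[0,0,0],[106,2,0],1]]' 50
python3 - <<'E'
from h import *
from workcell import readout,camera
import cv2
o=readout.get_obs();print(o["ft_force"].round(1),o["torque"].round(2),o["grip_width"]*85)
c=camera("side");p=c["pixels"][150:270,200:340,::-1];cv2.imwrite("pics/side6.png",cv2.resize(p,None,fx=5,fy=5,interpolation=cv2.INTER_CUBIC))
E
```

```text
clock: 9.68
position: [0.5883, 0.124, 0.145]
ee_rot: [0.087, 0.702, -0.087, 0.702]
ft_force: [-1.8, -0.6, 5.4]
grip_width: 0.553
[-1.8 -0.6  5.4] [-0.03  0.41 -0.02] 47.010702503178734
```

View pics/side6.png

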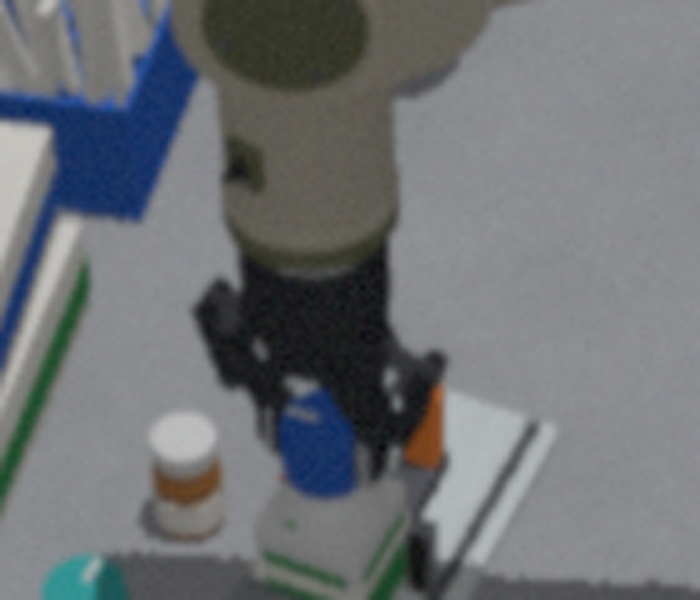

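The grip width of 47 mm matches the cap, and the side forces are small, so it is well centred. Now I press.

```bash
python3 -m inch '[[[0,0,0],[3,0,0],1],[[0,0,0],[6,0,0],1],[[0,0,0],[8,0,0],1],[[0,0,0],[8,0,0],1]]' 60
```

```text
clock: 10.22
position: [0.5887, 0.124, 0.1384]
ee_rot: [0.087, 0.701, -0.087, 0.702]
ft_force: [-4.9, -0.7, 13.2]
grip_width: 0.543
```

```bash
python3 -m inch '[[[-8,0,0],[1,0,0],1],[[-16,0,0],[1,0,0],1],[[-24,0,0],[1,0,0],1],[[-32,0,0],[1,0,0],1],[[-40,0,0],[1,0,0],1],[[-48,0,0],[1,0,0],1],[[-56,0,0],[1,0,0],1],[[-64,0,0],[1,0,0],1],[[-71,0,0],[1,0,0],1],[[-71,0,0],[1,0,0],1]]'
python3 - <<'E'
from h import *
from workcell import readout,camera
import cv2
o=readout.get_obs();R=Ro.from_quat(o["ee_rot"]).as_matrix();print(o["ft_force"].round(1),o["torque"].round(2),np.degrees(np.arctan2(R[1,2],R[0,2])),R[:,0].round(3),o["joint_pos"].round(2))
for n,a,b in(("side",(200,220),(90,100)),("top",(170,190),(90,110))):
    c=camera(n);x,y=a[1],a[0];p=c["pixels"][y:y+b[0],x:x+b[1],::-1];cv2.imwrite(f"pics/{n}7.png",cv2.resize(p,None,fx=6,fy=6,interpolation=cv2.INTER_CUBIC))
E
```

```text
clock: 11.48
position: [0.5892, 0.1238, 0.139]
ee_rot: [-0.337, 0.621, 0.337, 0.623]
ft_force: [-4.0, -1.9, 11.9]
grip_width: 0.543
[-4.  -1.9 11.9] [-0.38  0.88  0.01] 56.943926339734666 [ 0.002  0.001 -1.   ] [-0.55  0.35  0.33  1.66 -0.12  1.15  0.81]
```

View pics/side7.png

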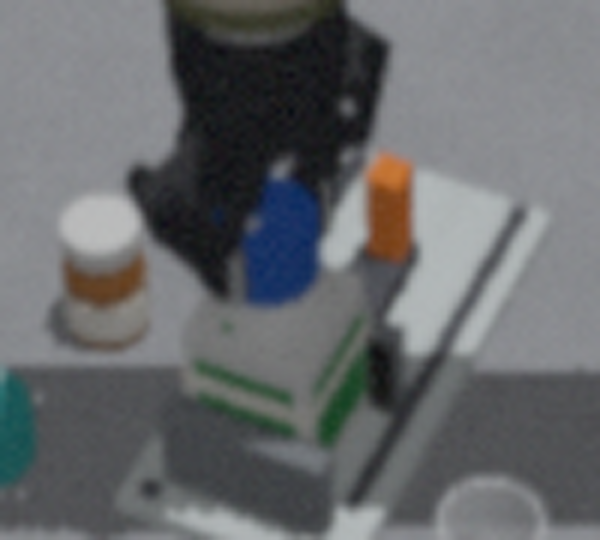

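View pics/top7.png

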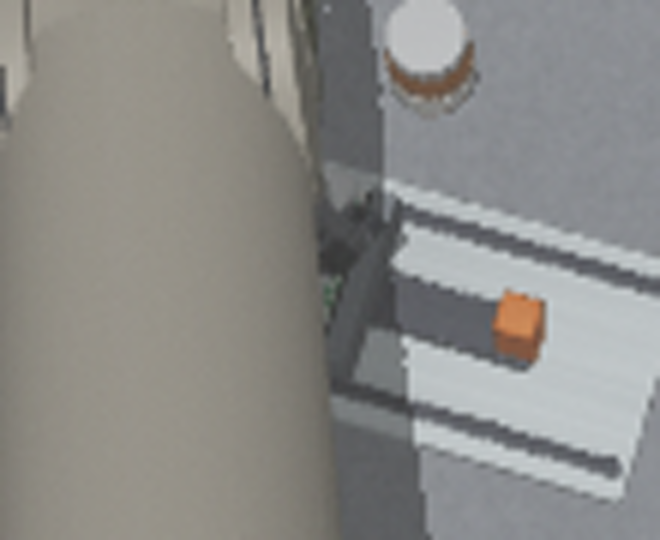

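The line's white fleck shows at about (250,222) in the side crop, on the green dot's side (227,327). The tool turned 71° without resistance. Next I lift gently.

```bash
python3 -m inch '[[[0,0,0],[-4,0,0],1],[[0,0,0],[-8,0,0],1],[[0,0,0],[-12,0,0],1],[[0,0,0],[-12,0,0],1]]'
```

```text
clock: 12.08
position: [0.5892, 0.1236, 0.1511]
ee_rot: [-0.337, 0.621, 0.336, 0.623]
ft_force: [-0.3, -1.7, 0.1]
grip_width: 0.544
```

```bash
python3 -m inch '[[[0,0,0],[-8,0,0],1],[[0,0,0],[-20,0,0],1],[[0,0,0],[-35,0,0],1],[[0,0,0],[-50,0,0],1],[[0,0,0],[-64,0,0],1],[[0,0,0],[-64,0,0],1],[[0,0,0],[-64,0,0],1],[[0,0,0],[-64,0,0],1]]'
python3 - <<'E'
from h import *
from workcell import readout,camera
import cv2
o=readout.get_obs();print(o["ft_force"].round(1),o["joint_velocities"].round(3),o["grip_width"]*85)
c=camera("side");p=c["pixels"][150:290,210:330,::-1];cv2.imwrite("pics/side8.png",cv2.resize(p,None,fx=4.2,fy=4.2,interpolation=cv2.INTER_CUBIC))
E
```

```text
clock: 13.08
position: [0.5887, 0.1235, 0.2144]
ee_rot: [-0.337, 0.621, 0.336, 0.622]
ft_force: [0.5, 0.4, 0.6]
grip_width: 0.541
[0.5 0.4 0.6] [ 0.001 -0.001  0.002 -0.002 -0.     0.003 -0.   ] 45.97563844377806
```

View pics/side8.png

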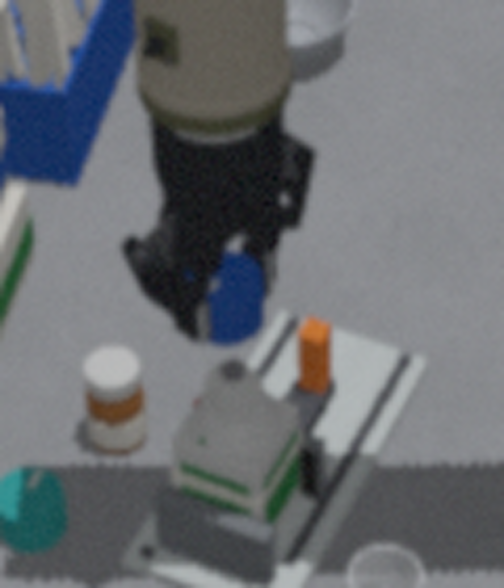

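The cap (235,295) is held upright above the open neck (232,370). The jug stands upright between the jaws.

```bash
python3 - <<'E'
from workcell import manip
print(manip.hand_in())
E
```

```text
the job is handed in; nothing more can be done
None
```

The job is handed in after about 13 s of robot time. The hand-in gives no verdict, so I don't know the judged result.

- **Jaw:** I gripped the orange post and slid the jaw about 27 mm. It stopped dead against the jug as the push rose to about 29 N. I had estimated a start near 0.013, so it should now be about 0.040.
- **Cap:** I gripped it, pressed it about 6.5 mm at 13 N, turned it 71° anticlockwise with almost no resistance, and lifted it off.

**Last checks:**
- The tool rose about 70 mm above where it gripped the seated cap. The opening reads 46 mm, against the cap's 48 mm.
- The wrist force is near zero and the arm is at rest.
- The side picture shows the cap upright above the open neck and the jug upright between the jaws. The pill bottle and dosing cup, the only loose things near the work, look undisturbed.

**What I could not confirm:** The arm hid most of the cap's line after the turn, so the angle comes from the tool's rotation plus a glimpse of the line on the green dot's side. The jaw value is also indirect, from the tool travel and the hard stop. The two cameras disagreed by about 3 mm on the cap's position; I used the middle, and the side forces while gripping stayed small. No check failed.

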